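# Open the slide-lid box and get the brayer out

## Task

Get the brayer (ink roller) out of its wooden slide-lid box: lift the lid's slotted end over the stop lip, slide the lid out along its grooves and lay it flat on the table, right way up and clear of the box. Then take the brayer out and lay it on the table, touching neither the box nor the lid. Do not drop the lid or the brayer, and leave the other things on the table where they are.

Things in the scene. Friction and masses are not known exactly. Their poses are not given: they have to be found in the camera images.
- tool_box: The wooden slide-lid box, fast on the table: 123 mm (its x) by 222 mm (its y) by 72 mm high; origin under its centre, z up. The lid leaves at its open end, +y. Inside 104 by 203 mm, floor 6 mm up. The closed end wall (inner face y = -101.5 mm) is 72 mm high; the open end wall (y = +101.5 to +110.5 mm) is 54 mm high and carries the stop lip.
- lip (a point): Top of the stop lip, middle of its length, 59 mm above the table. It runs along the box's x on the open end wall, 5 mm high and 7 mm thick; its inner face (box y = +101.5 mm) holds the lid's leading end in. A finger under the lid meets it after some 15 to 20 mm; the lid's end then rests on the lip, and upright tips 2 mm above lip height can push the slot's edge on.
- groove_end (a point): Where the rail over the +x groove ends, on the rail's underside. Each long side has a groove along y: floor at z = 54 mm of the box, 13 mm high, 5.5 mm deep, under a 5 mm thick rail that reaches in to x = +-51 mm and ends at y = +92 mm (the groove goes on, open above). The 6 mm lid's end can thus be lifted about 7 mm before the rails stop it.
- lid: The lid: a plain plywood board 112 mm (x) by 200 mm (y) by 6 mm, 0.11 to 0.2 kg, loose in the grooves (1.5 mm play all round). Origin: centre of its underside, z up; at the start its +y end is just behind the stop lip and its top 12 mm below the box's top. Pulled out up to 110 mm it stays nearly level by itself, its tail held under the rails.
- slot (a point): Centre of the lid's finger slot, at the lid's top face (lid y = +50 mm). It goes right through: 56 mm wide (x), 52 mm long (lid y = +24 to +76 mm). In the closed box only this can be got hold of: closed fingers leant 30 to 40 degrees, pointing down and to +y, hook some 10 mm under the front strip. Pushing towards +y while lifting jams the lid on the lip.
- lid_end (a point): Middle of the lower edge of the lid's leading end (lid y = +100 mm). The strip between slot and this end is 24 mm wide and 6 mm thick; once the lid is out by 55 mm or more, past the box, it can be pinched from above along y, one finger in the slot, and the lid carried level by it.
- lid_tail (a point): Middle of the lower edge of the lid's other end (lid y = -100 mm).
- brayer: The brayer, 191 mm long, 0.18 to 0.28 kg, lying along the box, handle under the lid's slot, the handle's top 19 mm or more below the lid. Origin: middle of its length, on its underside. Roller 32 mm thick, 95 mm wide, across at y = -79 mm, the heavy end, which dips when lifted; handle from y = -4 to +96 mm, 24 mm thick, its axis 16 mm above the origin: pinch it across x near y = +15 mm.
- spring_clamp_a: Bystander: orange spring clamp lying flat, 40 by 111 mm (y), 24 mm high; origin under its centre.
- marker_a: Bystander: black felt marker lying flat, 136 mm long (y), 16 mm thick; origin under its middle.
- mug: Bystander: white mug, 78 mm across, 97 mm high, handle at its -y; origin under its middle.

How it is judged:
On the way, in this order (a step that is already met when the one before it is completed fails the run):
1. the lid's slotted end has passed over the stop lip by at least 15 mm while its tail is still in the grooves, under the rails (y of lid_end in the frame of tool_box above 0.124 m and z of each of lid_end, lid_tail in the frame of tool_box above 0.05 m and y of lid_tail in the frame of tool_box below 0.09 m and z of lid_tail in the frame of tool_box below 0.066 m), for 0.1 s.
2. the lid lies flat on the table, right way up, clear of the box (height (world z) of lid below 0.006 m and angle between lid's own z axis and vertical below 0.04 rad and contact force between lid and tool_box below 0.05 N and linear speed of lid below 0.02 m/s and angular speed of lid below 0.2 rad/s and contact force between lid and the fingers below 0.05 N), for 0.2 s.
At the end, for the whole second after the job is handed in: The lid lies at rest flat on the table (within 6 mm and 0.04 rad), right way up and not touching the box; the brayer lies at rest on the table (origin less than 6 mm up), out of the box (centre more than 70 mm from the box's centre) and touching neither the box nor the lid (height (world z) of each of lid, brayer below 0.006 m and angle between lid's own z axis and vertical below 0.04 rad and contact force between each of lid, brayer and tool_box below 0.05 N and linear speed of each of lid, brayer below 0.02 m/s and angular speed of each of lid, brayer below 0.2 rad/s and horizontal distance between brayer and tool_box above 0.07 m and contact force between brayer and lid below 0.05 N and height (world z) of brayer above -0.02 m).
It fails at once if a bystander is moved more than 30 mm (distance of any of marker_a, spring_clamp_a, mug from where it was at the start of the episode above 0.03 m).
It fails at once if the lid or the brayer is dropped (faster than 1.2 m/s) (linear speed of any of lid, brayer above 1.2 m/s).
It also fails if it takes over 72 s, if anything falls off the work surface, if the arm or the gripper's body presses on something with over 40 N, if the wrist force passes 120 N, or if a joint passes its speed limit or range.

## Robot

A 7-joint arm with a two-finger parallel gripper is mounted at the origin on the work surface; the furniture and walls round the work are solid. World frame = base frame: x ahead of the robot, y to its left, z up, the work surface at z = 0. Lengths are in m, angles in rad, forces in N, time in s.
With the tool pointing down it reaches from about 0.35 to 0.9 m from the base axis. Payload 8.1 kg.
Tool frame: the origin (TCP) lies at the very end of the fingers, on their centre line; the grasp point (between the pads) lies 19 mm behind it; z points along the fingers, x is the direction in which the jaws open and shut, and the axes are right-handed (so a half turn about z gives the same grasp; the last joint's range is limited). The gripper opens to 92 mm and grips with 3 to 60 N. Pads are 19 mm wide; open, the fingers measure 130 mm over their backs; the gripper's body (75 mm by 190 mm) begins 47 mm behind the grasp point.
Start: joints at [-1.297, 0.434, 0.025, 1.573, -0.012, 1.134, -0.075], TCP at [0.23, 0.581, 0.227] pointing down, gripper open.
Joint ranges: [-2.62, 2.62], [-0.44, 2.09], [-1.27, 1.32], [0.08, 2.57], [-1.32, 4.46], [0.12, 2], [-2.74, 2.74]. Speed limits (rad/s): [2.22, 2.22, 3.01, 3.01, 3.14, 3.14, 3.14].

## Interface

Orientations are given as a rotation vector (axis times angle).
In Python, from cell import status, viewer, arm gives the robot as it stands.
- The arm moves only by the tool jog_arm, never from a script. Its argument "commands" is text: rows parted by semicolons, each of 7 numbers parted by spaces: the closure, from -1 (fully open) to 1 (shut), then the shift along the world's x, y, z normalised to -1 to 1, where 1 is 0.3 m, then the turn, a rotation vector about the world's x, y, z normalised to -1 to 1, where 1 is 2 pi rad. In form: jaw dx dy dz wx wy wz; .... A call has exactly 5 rows; each row shifts and turns the commanded pose from where the row before left it; what a row does not reach is not made up. A row lasts 1/10 s, in which the tool goes at most 50 mm and 8.59 degrees, less where a joint would pass 70% of its speed; a pose out of reach is approached as far as the arm can. A call with a number of a shift or a turn outside -1 to 1 is refused whole. A call with a gripper value outside its range is refused whole. The fingers move at their own pace and stop on an object; "force" is the grip in N (left out, the last holds). Time passes only in rows, so rows that do not move let the fingers close, or fill a call up. It gives the time, the measured TCP pose, the force and the opening at its end, in the units of the state.
- status.observe(): the state, without advancing time (a new reading comes with each control period).
- viewer.get_image(name): name is "scene" or "side" or "wrist"; returns a dict with "pixels" (420x560x3 uint8, red, green, blue), "z_map" (420x560 float32, m along the optical axis (not along the pixel's ray), 0 where there is no reading), "camera_matrix" (3x3 intrinsics, pixels), "R" (3x3) and "t" (3): a world point X has camera coordinates R X + t. Camera axes: x right, y down, z forward; pixel columns grow to the right and rows downward; lengths in m; the calibration is good to about 2 mm. A picture is of the moment at which its call begins.
- arm.sign_off(): hands the job in, once; it reports no verdict.
The state is a dict: "clock": time; "joints": joint angles; "dq": joint speeds; "joint_efforts": joint torques, N m; "position": TCP position; "ee_rot": TCP orientation; "force": force on the tool from outside, world axes, zero at the start; "ft_torque": the same for the moment, N m; "width": opening from 0.0 (shut) to 1.0 (fully open).
Only numpy, scipy, OpenCV 4.12 (cv2) and the standard library are available. Lean on these libraries where they do the work, as an engineer would, in place of code of your own. Each camera call takes 0.05 s, during which the arm holds its last target. There are 200 camera calls.

## Working session

There is one attempt and no reset: what is moved stays moved. The work goes in short steps, Python scripts to look and compute and a tool call to move; the robot and the scene stay as the last step left them, time stands still between calls to the robot, and variables do not carry over. Pictures are saved under pics/ and viewed, about 8 in all and at most 12, crops included, and the job is handed in when it is done.

Besides the shell and the picture viewer there is one more tool, called after "Call:" as name(argument=value, ...) on one line, values as JSON. jog_arm: Moves the arm, as the interface text tells. Scaled input: -1 to 1 covers 0.3 m each way for a shift and 2 pi rad each way for a turn. Its arguments: {"type":"object","properties":{"commands":{"type":"string"},"force":{"type":"number"}},"required":["commands"]}

```bash
mkdir -p pics
cat > h.py <<'E'
import numpy as np, cv2
from cell import status, viewer, arm
from scipy.spatial.transform import Rotation as Rn
def grab(n,f=None):
    im=viewer.get_image(n); 
    if f: cv2.imwrite('pics/'+f,im['pixels'][:,:,::-1]); np.savez('pics/'+f[:-4],**{k:im[k] for k in im})
    return im
def px(im,u,v,z=None):
    K=im['camera_matrix'];R=im['R'];t=im['t']
    d=np.linalg.inv(K)@np.array([u,v,1.])
    if z is None:
        return R.T@(d*im['z_map'][int(v),int(u)]-t)
    c=-R.T@t; r=R.T@d
    return c+r*(z-c[2])/r[2]
def cloud(im):
    K=im['camera_matrix'];z=im['z_map'];v,u=np.mgrid[:z.shape[0],:z.shape[1]]
    P=np.stack([(u-K[0,2])/K[0,0]*z,(v-K[1,2])/K[1,1]*z,z],-1)
    return (P-im['t'])@im['R']
def st():
    s=status.observe(); print(round(s['clock'],2),np.round(s['position'],4),np.round(s['ee_rot'],3),np.round(s['force'],1),round(s['width'],3)); return s
E
python3 - <<'E'
from h import *
st()
a=grab('scene','a.png');b=grab('side','b.png')
cv2.imwrite('pics/ab.png',np.vstack([a['pixels'],b['pixels']])[:,:,::-1])
for i in(a,b): print(-i['R'].T@i['t'], i['R'][2])
E
```

```text
0.0 [0.2298 0.5807 0.2259] [ 2.597e+00  1.765e+00 -2.000e-03] [ 0.1 -0.7  0.3] 0.997
[-0.01866949 -0.55580802  0.90738191] [ 0.36677362  0.53613312 -0.76028836]
[-0.2646039  -1.06377244  0.63003574] [ 0.45339029  0.797973   -0.39708479]
```

View pics/a.png

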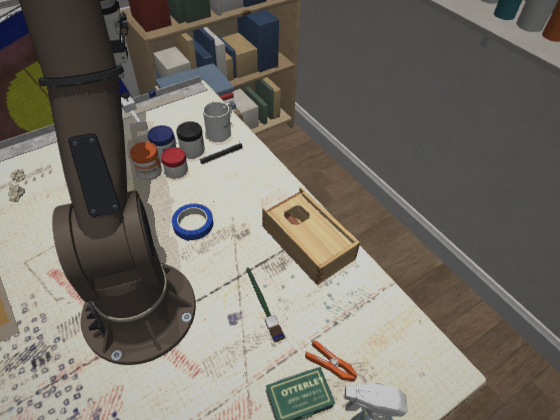

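View pics/b.png

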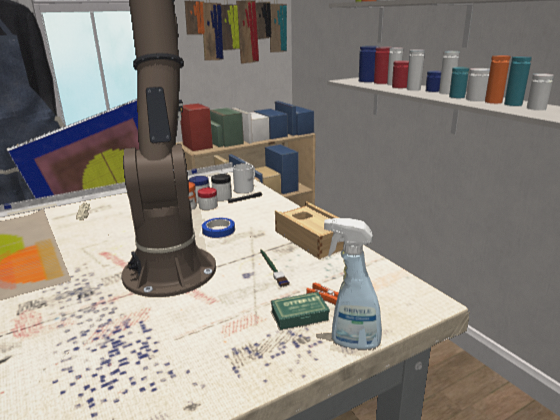

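The scene view shows the box around (310,235), with the slot at (297,215) towards its far-left end. The marker is at (221,153), the mug at (217,120) and the clamp at (330,360). In the side view the box is at (312,228), partly behind a spray bottle.

Run:
```python
from h import *
a=np.load('pics/a.npz')
for n,u,v in [('mug',217,108),('mark1',203,160),('mark2',241,147),('clamp',330,358),('slot',297,215),('tape',192,207),('brush',250,272),('brush2',277,335),('corner top',358,245),('edge',440,340),('blue',160,130),('red',174,155)]:
    print(n,np.round(px(a,u,v),3))
P=cloud(a); 
# box top rim
m=(P[...,2]>.064)&(P[...,2]<.08); m[:185]=0;m[285:]=0;m[:,:255]=0;m[:,365:]=0
q=P[m][:,:2].astype(np.float32); r=cv2.minAreaRect(q);print(len(q),r,cv2.boxPoints(r), P[m][:,2].mean())
l=(P[...,2]>.05)&(P[...,2]<.0635)
l[:185]=0;l[285:]=0;l[:,:255]=0;l[:,365:]=0
print(np.median(P[l],0))
c=a['pixels'][175:290,250:370,::-1]; cv2.imwrite('pics/c.png',cv2.resize(c,None,fx=5,fy=5,interpolation=cv2.INTER_CUBIC))
```

```text
mug [0.457 0.472 0.071]
mark1 [0.339 0.35  0.01 ]
mark2 [0.465 0.346 0.004]
clamp [ 0.287 -0.322  0.013]
slot [0.455 0.036 0.004]
tape [0.227 0.191 0.025]
brush [ 0.257 -0.053  0.01 ]
brush2 [ 0.224 -0.22   0.01 ]
corner top [ 0.493 -0.155  0.063]
edge [ 0.516 -0.416  0.002]
blue [0.263 0.452 0.084]
red [0.26  0.358 0.063]
1025 ((0.42832666635513306, -0.04849272221326828), (0.12715910375118256, 0.22193944454193115), 4.281740188598633) [[ 0.35663944  0.05742037]
 [ 0.37320966 -0.16389963]
 [ 0.5000139  -0.15440582]
 [ 0.48344368  0.06691419]] 0.07074231977216516
[ 0.43051003 -0.06438029  0.0595824 ]
```

View pics/c.png

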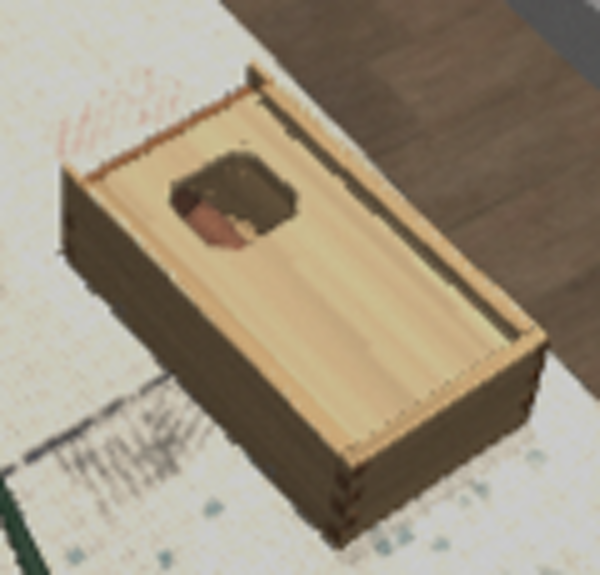

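The box centre is near (0.428,-0.048) with yaw about 4.3°, and its open end faces +y. There is free table out to the marker at y≈0.35. I'll move above the slot for a closer look.

Call:
jog_arm(commands="1 0.042 -0.122 0.005 0 0 -0.0119; 1 0.042 -0.122 0.005 0 0 -0.0119; 1 0.042 -0.122 0.005 0 0 -0.0119; 1 0.042 -0.122 0.005 0 0 -0.0119; 1 0.042 -0.122 0.005 0 0 -0.0119", force=20)

```text
clock: 0.6
position: [0.2932, 0.3964, 0.234]
ee_rot: [2.883, 1.248, -0.001]
force: [1.5, 0.9, 1.7]
width: 0.615
```

Call:
jog_arm(commands="1 0.042 -0.122 0.005 0 0 -0.0119; 1 0.042 -0.122 0.005 0 0 -0.0119; 1 0.042 -0.122 0.005 0 0 -0.0119; 1 0.042 -0.122 0.005 0 0 -0.0119; 1 0.042 -0.122 0.005 0 0 -0.0119")

```text
clock: 1.1
position: [0.3561, 0.2135, 0.2417]
ee_rot: [-3.065, -0.69, 0.0]
force: [1.1, -0.2, 0.0]
width: 0.183
```

Call:
jog_arm(commands="1 0.042 -0.122 0.005 0 0 -0.0119; 1 0.042 -0.122 0.005 0 0 -0.0119; 1 0.042 -0.122 0.005 0 0 -0.0119; 1 0.042 -0.122 0.005 0 0 -0.0119; 1 0 0 0 0 0 0")

```text
clock: 1.6
position: [0.4074, 0.0641, 0.248]
ee_rot: [3.133, 0.216, 0.001]
force: [0.2, 0.2, -0.9]
width: 0.004
```

Run:
```python
from h import *
s=st(); print(np.round(Rn.from_rotvec(s['ee_rot']).as_matrix(),3), np.round(s['joints'],2))
w=grab('wrist','w1.png'); print(-w['R'].T@w['t'],w['R'])
P=cloud(w)
for lo,hi in((.066,.078),(.05,.063)):
    m=(P[...,2]>lo)&(P[...,2]<hi)&(w['z_map']>0)&(P[...,0]>.33)&(P[...,0]<.53)&(P[...,1]<.09)&(P[...,1]>-.18)
    q=P[m]; r=cv2.minAreaRect(q[:,:2].astype(np.float32)); print(len(q),r,cv2.boxPoints(r).tolist(),q[:,2].mean())
```

```text
1.6 [0.4074 0.0641 0.248 ] [3.133e+00 2.160e-01 1.000e-03] [ 0.2  0.2 -0.9] 0.004
[[ 0.991  0.137  0.001]
 [ 0.137 -0.991 -0.001]
 [ 0.001  0.001 -1.   ]] [-0.75  0.04  0.49  2.05 -0.02  1.05 -0.11]
[0.39640604 0.1415077  0.40510808] [[ 0.99055857  0.13707978  0.00168985]
 [ 0.13084334 -0.94902806  0.28675034]
 [ 0.04091139 -0.2838219  -0.95800386]]
1157 ((0.4239022731781006, 0.02313457615673542), (0.12328312546014786, 0.07991586625576019), 3.9954042434692383) [[0.3596263825893402, 0.058700431138277054], [0.3651946485042572, -0.02102120779454708], [0.48817816376686096, -0.012431278824806213], [0.48260989785194397, 0.06729035824537277]] 0.07104423076241323
4718 ((0.4286361336708069, -0.04000940918922424), (0.12244857847690582, 0.20656636357307434), 3.985774517059326) [[0.3603808283805847, 0.058768343180418015], [0.37473899126052856, -0.1472984105348587], [0.49689143896102905, -0.1387871652841568], [0.4825332760810852, 0.06727959215641022]] 0.05859190333042183
```

View pics/w1.png

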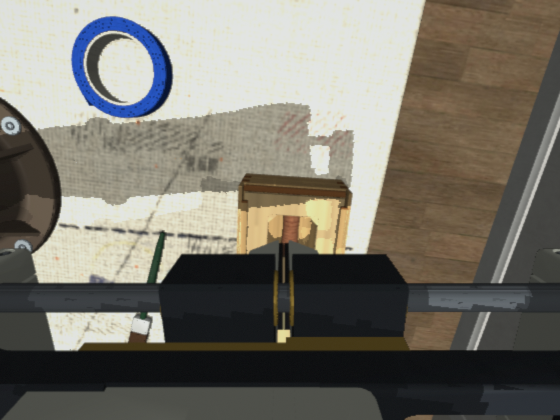

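```bash
cat >> h.py <<'E'
C=np.array([.4287,-.048,0.]);YAW=np.radians(4.1)
B=Rn.from_euler('z',YAW).as_matrix()
def tobox(p): return (p-C)@B
def go(bp,lean,yawjaw=0,n=5):
    """target TCP in box frame, lean deg to +y, jaw yaw from box x (deg): prints per-row numbers for n rows"""
    s=status.observe()
    T=Rn.from_matrix(B)*Rn.from_euler('x',lean,degrees=True)*Rn.from_euler('z',yawjaw,degrees=True)*Rn.from_euler('x',180,degrees=True)
    d=C+B@np.array(bp)-s['position']; r=(T*Rn.from_rotvec(s['ee_rot']).inv()).as_rotvec()
    print('now box',np.round(tobox(s['position']),4),'f',np.round(s['force'],1),'| d mm',np.round(d*1e3,1),'turn deg',np.round(np.degrees(r),1),'| per row',np.round(d/.3/n,4),np.round(r/2/np.pi/n,4))
E
python3 - <<'E'
from h import *
for f in('a','w1'):
    a=np.load(f'pics/{f}.npz'); P=tobox(cloud(a)); 
    m=(abs(P[...,0])<.015)&(P[...,2]>-.01)&(P[...,2]<.09)&(a['z_map']>0)&(P[...,1]>0.01)&(P[...,1]<.125)
    q=P[m]; q=q[np.argsort(q[:,1])]; 
    for lo in np.arange(.01,.125,.004):
        k=q[(q[:,1]>=lo)&(q[:,1]<lo+.004)]
        if len(k): print(f,round(lo*1e3),len(k),np.round(1e3*np.array([k[:,2].min(),np.median(k[:,2]),k[:,2].max()]),0))
go([0,.04,.15],30)
E
```

```text
a 10 15 [57. 59. 61.]
a 14 16 [57. 60. 63.]
a 18 14 [56. 59. 63.]
a 22 7 [56. 58. 60.]
a 42 3 [25. 27. 28.]
a 46 6 [23. 26. 30.]
a 50 8 [24. 26. 29.]
a 54 8 [25. 27. 30.]
a 58 9 [24. 27. 29.]
a 62 8 [21. 27. 29.]
a 66 9 [25. 27. 29.]
a 70 7 [24. 27. 29.]
a 74 27 [22. 56. 63.]
a 78 21 [22. 58. 62.]
a 82 22 [21. 59. 61.]
a 86 22 [20. 60. 63.]
a 90 17 [18. 59. 62.]
a 94 17 [57. 60. 62.]
a 98 13 [10. 59. 62.]
a 102 14 [12. 58. 62.]
a 106 8 [55. 57. 59.]
w1 18 4 [4. 5. 5.]
w1 22 13 [4. 5. 7.]
w1 26 24 [ 4.  6. 26.]
w1 30 53 [ 4. 24. 29.]
w1 34 71 [ 4. 25. 30.]
w1 38 61 [ 4. 26. 29.]
w1 42 66 [ 4. 25. 28.]
w1 46 63 [ 3. 24. 28.]
w1 50 66 [ 4. 25. 29.]
w1 54 68 [ 4. 25. 29.]
w1 58 54 [ 4. 26. 29.]
w1 62 50 [19. 27. 29.]
w1 66 1 [29. 29. 29.]
w1 74 20 [57. 59. 60.]
w1 78 89 [58. 59. 61.]
w1 82 88 [58. 59. 61.]
w1 86 99 [ 4. 59. 61.]
w1 90 97 [23. 59. 61.]
w1 94 89 [58. 59. 61.]
w1 98 101 [53. 59. 62.]
w1 102 80 [56. 58. 59.]
w1 106 123 [51. 57. 60.]
w1 110 306 [-2. 25. 55.]
w1 114 70 [-3. -1.  1.]
w1 118 75 [-2. -1.  2.]
w1 122 53 [-2. -1.  1.]
now box [-0.0137  0.1159  0.2478] f [-1.1  0.7  0.4] | d mm [ 19.1 -74.7 -97.8] turn deg [29.8  3.2 -3.9] | per row [ 0.0127 -0.0498 -0.0652] [ 0.0166  0.0018 -0.0022]
```

The slot's front edge measures box y≈75–76 mm, the lid top z≈59–60 mm and the handle top z≈29 mm. All three agree with the text.

Call:
jog_arm(commands="1 0.0127 -0.05 -0.065 0.0166 0.0018 -0.0022; 1 0.0127 -0.05 -0.065 0.0166 0.0018 -0.0022; 1 0.0127 -0.05 -0.065 0.0166 0.0018 -0.0022; 1 0.0127 -0.05 -0.065 0.0166 0.0018 -0.0022; 1 0.0127 -0.05 -0.065 0.0166 0.0018 -0.0022")

```text
clock: 2.15
position: [0.4244, -0.001, 0.1544]
ee_rot: [-2.635, -0.112, 0.026]
force: [-0.1, -0.5, -0.4]
width: -0.001
```

Call:
jog_arm(commands="1 0 0 0 0 0 0; 1 0 0 0 0 0 0; 1 0 0 0 0 0 0; 1 0 0 0 0 0 0; 1 0 0 0 0 0 0")

```text
clock: 2.65
position: [0.4237, -0.0005, 0.1556]
ee_rot: [-2.64, -0.113, 0.029]
force: [0.1, -0.1, 0.0]
width: 0.008
```

Run:
```python
from h import *
s=st(); print(np.round(s['joints'],2))
go([0,.055,.048],32)
```

```text
2.65 [ 0.4237 -0.0005  0.1556] [-2.64  -0.113  0.029] [ 0.1 -0.1  0. ] 0.008
[-0.2   0.37  0.61  2.11 -0.73  1.12  0.95]
now box [-0.0016  0.0477  0.1556] f [ 0.1 -0.1  0. ] | d mm [   1.1    7.4 -107.6] turn deg [ 3.4  0.3 -0.8] | per row [ 0.0007  0.0049 -0.0717] [ 0.0019  0.0002 -0.0004]
```

Call:
jog_arm(commands="1 0.001 0.005 -0.06 0.0019 0.0002 -0.0004; 1 0.001 0.005 -0.06 0.0019 0.0002 -0.0004; 1 0.001 0.005 -0.06 0.0019 0.0002 -0.0004; 1 0.001 0.005 -0.06 0.0019 0.0002 -0.0004; 1 0 0.005 -0.05 0.0019 0.0002 -0.0004")

```text
clock: 3.15
position: [0.4249, 0.0065, 0.0675]
ee_rot: [-2.58, -0.092, 0.03]
force: [0.6, -0.1, -0.2]
width: 0.005
```

Run:
```python
from h import *
s=st()
go([0,.055,.042],32)
```

```text
3.15 [0.4249 0.0065 0.0675] [-2.58  -0.092  0.03 ] [ 0.6 -0.1 -0.2] 0.005
now box [0.0001 0.0546 0.0675] f [ 0.6 -0.1 -0.2] | d mm [ -0.2   0.4 -25.5] turn deg [-0.1 -0.1 -0. ] | per row [-0.0001  0.0002 -0.017 ] [-0.     -0.0001 -0.    ]
```

Call:
jog_arm(commands="1 0 0 -0.03 0 0 0; 1 0 0 -0.03 0 0 0; 1 0 0 -0.028 0 0 0; 1 -0.001 0.02 0 0 0 0; 1 -0.001 0.02 0 0 0 0")

```text
clock: 3.65
position: [0.4241, 0.0179, 0.0414]
ee_rot: [-2.581, -0.089, 0.03]
force: [-0.1, -0.6, 0.9]
width: 0.002
```

Call:
jog_arm(commands="1 0 0.006 0 0 0 0; 1 0 0.005 0 0 0 0; 1 0 0 0 0 0 0; 1 0 0 0 0 0 0; 1 0 0 0 0 0 0")

```text
clock: 4.15
position: [0.4242, 0.0205, 0.0412]
ee_rot: [-2.581, -0.088, 0.03]
force: [0.3, 0.1, -0.2]
width: 0.003
```

Run:
```python
from h import *
s=st()
go([0,.072,.041],32)
```

```text
4.15 [0.4242 0.0205 0.0412] [-2.581 -0.088  0.03 ] [ 0.3  0.1 -0.2] 0.003
now box [0.0004 0.0686 0.0412] f [ 0.3  0.1 -0.2] | d mm [-0.6  3.4 -0.2] turn deg [-0.  -0.2  0.1] | per row [-0.0004  0.0022 -0.0002] [-0.     -0.0001  0.0001]
```

Call:
jog_arm(commands="1 0 0.0033 0 0 0 0; 1 0 0.0033 0 0 0 0; 1 0 0.0033 0 0 0 0; 1 0 0 0 0 0 0; 1 0 0 0 0 0 0")

```text
clock: 4.65
position: [0.4241, 0.0235, 0.0411]
ee_rot: [-2.581, -0.089, 0.03]
force: [-0.3, -0.5, 1.5]
width: 0.005
```

Call:
jog_arm(commands="1 0 0.0033 0 0 0 0; 1 0 0.0033 0 0 0 0; 1 0 0 0 0 0 0; 1 0 0 0 0 0 0; 1 0 0 0 0 0 0")

```text
clock: 5.15
position: [0.4242, 0.0247, 0.041]
ee_rot: [-2.582, -0.088, 0.03]
force: [-0.0, -6.1, -0.2]
width: 0.006
```

Contact reads -6 N in y. I'll ease back a little, then lift.

Call:
jog_arm(commands="1 0 -0.003 0.0033 0 0 0; 1 0 0 0.005 0 0 0; 1 0 0 0.005 0 0 0; 1 0 0 0 0 0 0; 1 0 0 0 0 0 0")

```text
clock: 5.65
position: [0.4241, 0.0247, 0.0452]
ee_rot: [-2.581, -0.089, 0.03]
force: [0.3, -3.4, -1.4]
width: 0.004
```

Call:
jog_arm(commands="1 0 0 0.005 0 0 0; 1 0 0 0.005 0 0 0; 1 0 0 0 0 0 0; 1 0 0 0 0 0 0; 1 0 0 0 0 0 0")

```text
clock: 6.15
position: [0.424, 0.025, 0.0482]
ee_rot: [-2.58, -0.089, 0.031]
force: [-1.0, 0.6, -1.0]
width: 0.004
```

```bash
cat >> h.py <<'E'
def prof(f=None,view='wrist',x0=.0,hw=.02,lo=0.06,hi=.2,st_=.004):
    w=grab(view,f); P=tobox(cloud(w))
    for y in np.arange(lo,hi,st_):
        k=P[(abs(P[...,0]-x0)<hw)&(P[...,2]<.09)&(w['z_map']>0)&(P[...,1]>=y)&(P[...,1]<y+st_)]
        if len(k): print((round(y*1e3),len(k),*np.round(1e3*np.percentile(k[:,2],[10,50,90])).astype(int).tolist()),end=' ')
    print()
E
python3 - <<'E'
from h import *
s=st(); go([0,.072,.041],32); prof(x0=.04,hw=.006,lo=.07,hi=.12); prof(x0=-.04,hw=.006,lo=.07,hi=.12)
prof(view='scene',x0=.035,hw=.012,lo=.07,hi=.12)
E
```

```text
6.15 [0.424  0.025  0.0482] [-2.58  -0.089  0.031] [-1.   0.6 -1. ] 0.004
now box [0.0005 0.0731 0.0482] f [-1.   0.6 -1. ] | d mm [-0.4 -1.1 -7.2] turn deg [-0.1 -0.2  0.1] | per row [-0.0003 -0.0008 -0.0048] [-0.     -0.0001  0.0001]
(74, 174, 65, 65, 66) (78, 201, 65, 66, 67) (82, 194, 65, 66, 67) (86, 190, 65, 66, 67) (90, 191, 65, 66, 67) (94, 183, 65, 66, 67) (98, 187, 66, 67, 67) (102, 59, 58, 60, 67) (106, 103, 57, 58, 59) (110, 21, 52, 53, 54) 
(74, 171, 65, 65, 66) (78, 193, 65, 66, 66) (82, 191, 65, 66, 66) (86, 191, 65, 66, 67) (90, 181, 65, 66, 67) (94, 184, 65, 66, 67) (98, 179, 65, 66, 67) (102, 66, 58, 66, 67) (106, 109, 57, 58, 59) (110, 21, 52, 53, 53)
```

The lid's end top is at 67 mm, so its underside is about 2 mm above the lip. I'll slide it +y.

Call:
jog_arm(commands="1 -0.0007 0.01 0 0 0 0; 1 -0.0007 0.01 0 0 0 0; 1 -0.0007 0.01 0 0 0 0; 1 -0.0007 0.01 0 0 0 0; 1 0 0 0 0 0 0")

```text
clock: 6.8
position: [0.4231, 0.0373, 0.0482]
ee_rot: [-2.58, -0.09, 0.031]
force: [0.6, 0.1, -1.2]
width: 0.003
```

Run:
```python
from h import *
s=st(); go([0,.090,.048],32); prof(x0=.04,hw=.006,lo=.07,hi=.13); prof(x0=-.04,hw=.006,lo=.07,hi=.13)
```

```text
6.8 [0.4231 0.0373 0.0482] [-2.58  -0.09   0.031] [ 0.6  0.1 -1.2] 0.003
now box [0.0005 0.0855 0.0482] f [ 0.6  0.1 -1.2] | d mm [-0.8  4.5 -0.2] turn deg [-0.1 -0.2  0.1] | per row [-0.0005  0.003  -0.0001] [-0.     -0.0001  0.    ]
(86, 148, 64, 65, 65) (90, 193, 64, 65, 65) (94, 194, 64, 65, 65) (98, 194, 64, 65, 66) (102, 184, 64, 65, 66) (106, 184, 64, 65, 66) (110, 177, 64, 65, 66) (114, 91, 64, 65, 66) 
(86, 143, 63, 64, 65) (90, 195, 63, 64, 65) (94, 190, 63, 64, 65) (98, 187, 63, 64, 65) (102, 186, 64, 64, 65) (106, 181, 64, 64, 65) (110, 175, 64, 64, 65) (114, 93, 64, 65, 65)
```

Call:
jog_arm(commands="1 0.001 -0.02 0 0 0 0; 1 0.001 -0.02 0 0 0 0; 1 0 -0.01 0.04 0 0 0; 1 0 -0.01 0.06 -0.0178 -0.0013 0; 1 0 0 0.06 -0.0178 -0.0013 0")

```text
clock: 7.4
position: [0.4244, 0.016, 0.097]
ee_rot: [-2.809, -0.088, 0.018]
force: [0.3, 0.3, 0.1]
width: 0.004
```

Call:
jog_arm(commands="1 0 0 0 -0.0178 -0.0013 0; 1 0 0 0 -0.0178 -0.0013 0; 1 0 0 0 -0.0178 -0.0013 0; 1 0 0 0 0 0 0; 1 0 0 0 0 0 0")

```text
clock: 7.9
position: [0.4237, 0.0199, 0.0966]
ee_rot: [-3.139, -0.113, 0.002]
force: [-0.1, 0.3, -1.2]
width: 0.006
```

Run:
```python
from h import *
s=st(); go([0,.072,.061],0); prof(x0=.04,hw=.006,lo=.07,hi=.13); prof(x0=0,hw=.008,lo=.07,hi=.13)
```

```text
7.9 [0.4237 0.0199 0.0966] [-3.139e+00 -1.130e-01  2.000e-03] [-0.1  0.3 -1.2] 0.006
now box [-0.0001  0.0681  0.0966] f [-0.1  0.3 -1.2] | d mm [ -0.2   3.9 -35.6] turn deg [-0.  -0.1 -0. ] | per row [-0.0001  0.0026 -0.0237] [-0. -0. -0.]
(70, 113, 63, 64, 64) (74, 107, 63, 63, 64) (78, 115, 63, 64, 64) (82, 114, 63, 64, 64) (86, 118, 63, 64, 65) (90, 124, 63, 64, 65) (94, 121, 63, 64, 65) (98, 121, 63, 64, 65) (102, 134, 64, 64, 65) (106, 127, 63, 64, 65) (110, 277, -1, 23, 65) (114, 177, -1, 60, 65) (118, 79, -2, -1, 0) (122, 79, -2, -1, 0) (126, 87, -1, -1, 0) 
(70, 110, 25, 27, 28) (74, 116, 25, 27, 28) (78, 106, 24, 26, 28) (90, 78, 63, 64, 65) (94, 163, 63, 64, 65) (98, 173, 63, 64, 65) (102, 162, 63, 64, 65) (106, 173, 64, 64, 65) (110, 354, -1, 23, 65) (114, 226, -1, 62, 65) (118, 100, -2, -1, 0) (122, 99, -2, -1, 0) (126, 113, -2, -1, 0)
```

Call:
jog_arm(commands="1 0 0.005 -0.04 0 0 0; 1 0 0.005 -0.04 0 0 0; 1 0 0 -0.038 0 0 0; 1 0 0 0 0 0 0; 1 0 0 0 0 0 0")

```text
clock: 8.5
position: [0.4237, 0.0204, 0.0608]
ee_rot: [3.139, 0.103, -0.003]
force: [-0.4, 0.6, 0.5]
width: 0.004
```

Call:
jog_arm(commands="1 -0.001 0.014 0 0 0 0; 1 -0.001 0.014 0 0 0 0; 1 -0.001 0.014 0 0 0 0; 1 -0.001 0.014 0 0 0 0; 1 -0.001 0.014 0 0 0 0")

```text
clock: 9.0
position: [0.4225, 0.043, 0.0609]
ee_rot: [3.138, 0.108, -0.001]
force: [-0.3, -2.0, 1.9]
width: 0.004
```

Run:
```python
from h import *
s=st(); go([0,.146,.061],0); prof(x0=.04,hw=.006,lo=.09,hi=.17); prof(x0=-.04,hw=.006,lo=.09,hi=.17)
```

```text
9.0 [0.4225 0.043  0.0609] [ 3.138e+00  1.080e-01 -1.000e-03] [-0.3 -2.   1.9] 0.004
now box [0.0003 0.0912 0.0609] f [-0.3 -2.   1.9] | d mm [-4.3 54.6  0.1] turn deg [ 0.1 -0.   0.2] | per row [-0.0028  0.0364  0.    ] [ 0.     -0.      0.0001]
(94, 43, 63, 64, 65) (98, 158, 63, 64, 65) (102, 164, 64, 64, 65) (106, 164, 64, 64, 65) (110, 242, -1, 64, 65) (114, 260, -1, 64, 65) (118, 271, -1, 64, 65) (122, 283, -1, 64, 65) (126, 217, -1, 60, 65) (130, 102, -2, -1, 0) (134, 106, -1, -1, 0) (138, 107, -2, -1, 0) (142, 108, -2, -1, 0) (146, 105, -2, -1, 0) (150, 106, -2, -1, 0) (154, 108, -2, -1, 0) (158, 109, -2, -1, 0) (162, 122, -2, -1, 0) (166, 113, -2, -1, 0) (170, 107, -2, -1, 0) 
(94, 3, 63, 63, 64) (98, 157, 64, 64, 65) (102, 162, 63, 64, 65) (106, 162, 64, 64, 65) (110, 211, -1, 64, 65) (114, 274, -1, 64, 65) (118, 269, -1, 64, 65) (122, 281, -1, 64, 65) (126, 271, -1, 62, 65) (130, 100, -2, -1, 0) (134, 102, -2, -1, 0) (138, 100, -2, -1, 0) (142, 104, -1, -1, 0) (146, 105, -2, -1, 0) (150, 109, -2, -1, 0) (154, 112, -2, -1, 0) (158, 118, -2, -1, 0) (162, 107, -2, -1, 0) (166, 109, -2, -1, 0) (170, 126, -2, -1, 0)
```

Call:
jog_arm(commands="1 -0.0013 0.018 0 0 0 0; 1 -0.0013 0.018 0 0 0 0; 1 -0.0013 0.018 0 0 0 0; 1 -0.0013 0.018 0 0 0 0; 1 -0.0013 0.018 0 0 0 0")

```text
clock: 9.6
position: [0.4203, 0.0702, 0.0607]
ee_rot: [3.139, 0.107, -0.002]
force: [0.7, -2.7, 1.7]
width: 0.004
```

Call:
jog_arm(commands="1 -0.0013 0.018 0 0 0 0; 1 -0.0013 0.018 0 0 0 0; 1 -0.0013 0.018 0 0 0 0; 1 -0.0013 0.018 0 0 0 0; 1 0 0 0 0 0 0")

```text
clock: 10.1
position: [0.4186, 0.0923, 0.0607]
ee_rot: [3.139, 0.109, -0.003]
force: [-0.6, -0.1, 0.5]
width: 0.008
```

Run:
```python
from h import *
s=st(); go([0,.15,.12],0,90); prof(x0=.04,hw=.006,lo=.13,hi=.2); prof('w2.png',x0=-.04,hw=.006,lo=.13,hi=.2)
```

```text
10.1 [0.4186 0.0923 0.0607] [ 3.139e+00  1.090e-01 -3.000e-03] [-0.6 -0.1  0.5] 0.008
now box [-0.      0.1407  0.0607] f [-0.6 -0.1  0.5] | d mm [-0.7  9.3 59.3] turn deg [ 0.1 -0.  90.1] | per row [-0.0004  0.0062  0.0396] [ 0.0001 -0.      0.0501]
(146, 98, 65, 66, 67) (150, 168, 66, 66, 67) (154, 166, 66, 66, 67) (158, 219, -1, 67, 67) (162, 267, -1, 66, 67) (166, 269, -1, 66, 68) (170, 282, -1, 67, 68) (174, 311, -1, 65, 68) (178, 106, -1, -1, 0) (182, 100, -1, -1, 0) (186, 101, -2, -1, 0) (190, 97, -1, -1, 0) (194, 109, -2, -1, 0) (198, 109, -2, -1, 0) 
(146, 109, 65, 66, 67) (150, 163, 66, 66, 67) (154, 168, 66, 66, 67) (158, 201, -1, 66, 67) (162, 272, -1, 66, 67) (166, 279, -1, 66, 67) (170, 283, -1, 67, 68) (174, 317, -1, 66, 68) (178, 100, -1, -1, 0) (182, 101, -2, -1, 0) (186, 107, -1, -1, 0) (190, 104, -2, -1, 0) (194, 106, -2, -1, 0) (198, 107, -1, -1, 0)
```

Call:
jog_arm(commands="1 0 -0.01 0.03 0 0 0; 1 0 0 0.08 0 0 0; 1 0 0.005 0.08 0 0 0.0225; 1 0 0.015 0 0 0 0.0225; 1 0 0.015 0 0 0 0.0225")

```text
clock: 10.7
position: [0.4193, 0.0987, 0.119]
ee_rot: [3.044, 0.774, 0.001]
force: [0.1, -1.0, 0.2]
width: 0.005
```

Call:
jog_arm(commands="0.04 0 0.015 0 0 0 0.0225; 0.04 0 0.015 0 0 0 0.0225; 0.04 0 0.015 0 0 0 0.0225; 0.04 0 0 0 0 0 0.0225; 0.04 0 0 0 0 0 0.0225")

```text
clock: 11.2
position: [0.4189, 0.1118, 0.1183]
ee_rot: [2.587, 1.779, -0.0]
force: [-0.1, 0.5, -0.6]
width: 0.386
```

Call:
jog_arm(commands="0.04 0 0 0 0 0 0.0225; 0.04 0 0 0 0 0 0.0225; 0.04 0 0 0 0 0 0.0225; 0.04 0 0 0 0 0 0; 0.04 0 0 0 0 0 0")

```text
clock: 11.7
position: [0.4189, 0.1118, 0.1181]
ee_rot: [2.167, 2.272, 0.0]
force: [-0.4, -0.9, -0.2]
width: 0.481
```

Run:
```python
from h import *
s=st(); print(np.round(s['joints'],2)); go([0,.165,.08],0,90); prof('w3.png',x0=-.04,hw=.006,lo=.13,hi=.2); prof(x0=.04,hw=.006,lo=.13,hi=.2)
```

```text
11.7 [0.4189 0.1118 0.1181] [2.167 2.272 0.   ] [-0.4 -0.9 -0.2] 0.481
[-0.75  0.28  0.44  2.18 -0.18  0.72  1.43]
now box [0.0017 0.1601 0.1181] f [-0.4 -0.9 -0.2] | d mm [ -2.    4.7 -38.1] turn deg [0.1 0.1 1.4] | per row [-0.0013  0.0032 -0.0254] [0.     0.     0.0008]
(130, 111, 65, 65, 66) (134, 107, 65, 66, 66) (138, 106, 65, 66, 67) (142, 111, 65, 66, 67) (146, 109, 65, 66, 67) (150, 110, 66, 66, 67) (154, 108, 66, 66, 67) (158, 108, 66, 67, 67) (162, 107, 66, 67, 68) (166, 107, 66, 67, 68) (170, 108, 66, 67, 68) (174, 93, 66, 67, 68) (178, 5, 0, 0, 1) (182, 65, -2, -1, 0) (186, 70, -2, -1, 0) (190, 60, -2, -1, 0) (194, 68, -2, -1, 0) (198, 69, -2, -1, 0) 
(130, 117, -1, 65, 66) (134, 123, -1, 65, 66) (138, 129, -1, 65, 66) (142, 131, -1, 65, 66) (146, 119, -1, 66, 67) (150, 77, 65, 66, 67) (154, 78, 66, 66, 67) (158, 72, 66, 67, 67) (162, 84, 66, 67, 68) (166, 75, 66, 67, 68) (170, 82, 66, 67, 68) (174, 57, 67, 67, 68) (178, 11, -1, -1, 0) (182, 49, -2, -1, 0) (186, 48, -2, -1, 0) (190, 53, -2, -1, 0) (194, 53, -2, -1, 0) (198, 38, -2, -1, 0)
```

Lid end at y≈177.5, so the strip runs about 153–177. I'll descend on it and pinch.

Call:
jog_arm(commands="0.04 -0.0013 0.0032 -0.04 0 0 0.0008; 0.04 -0.0013 0.0032 -0.04 0 0 0.0008; 0.04 -0.0013 0.0032 -0.04 0 0 0.0008; 0.04 -0.0013 0.0032 -0.04 0 0 0.0008; 0.04 -0.0013 0.0032 -0.034 0 0 0.0008")

```text
clock: 12.3
position: [0.4168, 0.1171, 0.059]
ee_rot: [2.134, 2.303, -0.001]
force: [0.3, -0.6, 0.2]
width: 0.477
```

Call:
jog_arm(commands="1 0 0 0 0 0 0; 1 0 0 0 0 0 0; 1 0 0 0 0 0 0; 1 0 0 0 0 0 0; 1 0 0 0 0 0 0", force=30)

```text
clock: 12.8
position: [0.4172, 0.1171, 0.0599]
ee_rot: [2.133, 2.304, 0.001]
force: [0.8, -0.1, 1.5]
width: 0.257
```

Run:
```python
from h import *
s=st(); go([0,.320,.062],0,90,20); prof('w4.png',x0=-.04,hw=.006,lo=.1,hi=.2,st_=.006)
P=tobox(cloud(np.load('pics/a.npz'))); print('marker', np.round(tobox(np.array([[.339,.35,0],[.465,.346,0]])),3))
```

```text
12.8 [0.4172 0.1171 0.0599] [2.133e+00 2.304e+00 1.000e-03] [ 0.8 -0.1  1.5] 0.257
now box [0.0003 0.1655 0.0599] f [ 0.8 -0.1  1.5] | d mm [-11.3 154.1   2.1] turn deg [ 0.1  0.1 -0.3] | per row [-0.0019  0.0257  0.0003] [ 0.  0. -0.]
(100, 287, 64, 64, 65) (106, 295, 64, 65, 65) (112, 291, 64, 65, 65) (118, 290, 64, 65, 66) (124, 289, 64, 65, 66) (130, 290, 65, 65, 66) (136, 295, 65, 66, 66) (142, 286, 65, 66, 67) (148, 306, 65, 66, 67) (154, 285, 66, 66, 67) (160, 297, 66, 67, 67) (166, 304, 66, 67, 68) (172, 304, 66, 67, 68) (178, 17, 66, 67, 68) (184, 155, -2, -1, 0) (190, 151, -2, -1, 0) (196, 152, -2, -1, 0) 
marker [[-0.061  0.403  0.   ]
 [ 0.064  0.39   0.   ]]
```

Call:
jog_arm(commands="1 -0.0019 0.0266 0 0 0 0; 1 -0.0019 0.0266 0 0 0 0; 1 -0.0019 0.0266 0 0 0 0; 1 -0.0019 0.0266 0 0 0 0; 1 -0.0019 0.0266 0 0 0 0")

```text
clock: 13.35
position: [0.414, 0.1577, 0.0596]
ee_rot: [2.132, 2.305, -0.001]
force: [0.0, -3.6, 5.0]
width: 0.257
```

Call:
jog_arm(commands="1 -0.0019 0.0266 0 0 0 0; 1 -0.0019 0.0266 0 0 0 0; 1 -0.0019 0.0266 0 0 0 0; 1 -0.0019 0.0266 0 0 0 0; 1 0 0 0 0 0 0")

```text
clock: 13.85
position: [0.4116, 0.1909, 0.0596]
ee_rot: [2.131, 2.307, 0.001]
force: [-0.2, 2.0, 2.4]
width: 0.255
```

Run:
```python
from h import *
s=st(); go([0,.2845,.062],0,90,5); prof('w5.png',x0=-.04,hw=.006,lo=.18,hi=.28,st_=.006);prof('s5.png',view='scene',x0=-.04,hw=.01,lo=.0,hi=.28,st_=.006)
```

```text
13.85 [0.4116 0.1909 0.0596] [2.131e+00 2.307e+00 1.000e-03] [-0.2  2.   2.4] 0.255
now box [0.     0.2395 0.0596] f [-0.2  2.   2.4] | d mm [-3.2 44.9  2.4] turn deg [ 0.   0.1 -0.5] | per row [-0.0022  0.0299  0.0016] [ 0.      0.     -0.0003]
(180, 291, 65, 66, 66) (186, 304, 65, 66, 66) (192, 290, 65, 66, 67) (198, 291, 65, 66, 67) (204, 301, 65, 66, 67) (210, 298, 65, 66, 67) (216, 292, 65, 66, 67) (222, 306, 65, 66, 67) (228, 284, 66, 66, 67) (234, 309, 66, 66, 67) (240, 291, 66, 66, 67) (246, 302, 66, 67, 67) (252, 23, 66, 66, 67) (258, 154, -2, -1, 0) (264, 143, -2, -1, 0) (270, 154, -1, -1, 0) (276, 150, -2, -1, 0) 
(48, 12, 59, 63, 65) (54, 13, 63, 64, 66) (60, 12, 62, 64, 65) (66, 13, 63, 64, 65) (72, 11, 63, 64, 65) (78, 14, 63, 65, 67) (84, 11, 63, 65, 67) (90, 12, 63, 65, 66) (96, 14, 62, 64, 66) (102, 16, 63, 65, 67) (108, 13, 64, 64, 66) (114, 16, 63, 65, 66) (120, 14, 63, 66, 67) (126, 11, 64, 64, 66) (132, 18, 2, 65, 66) (138, 21, -2, 64, 66) (144, 21, 0, 64, 65) (150, 26, -2, 64, 66) (156, 24, -3, 1, 66) (162, 29, -1, 63, 67) (168, 22, -2, 64, 67) (174, 31, -3, 63, 67) (180, 24, -2, 63, 68) (186, 22, -1, 2, 67) (192, 29, -1, 64, 68) (198, 22, -2, 64, 69) (204, 27, -1, 65, 69) (210, 22, -1, 3, 68) (216, 28, -2, 65, 68) (222, 25, -2, 3, 69) (228, 21, -2, 65, 69) (234, 23, -2, 1, 67) (240, 27, -2, 3, 69) (246, 20, -1, 2, 68) (252, 14, -2, 0, 45) (258, 11, -1, 0, 1) (264, 9, -2, -1, 1) (270, 10, -2, 0, 3) (276, 14, -2, 1, 3)
```

The lid's end is at 252 and its tail at about 52. I'll pull 45 mm more so the tail is past the rails but short of the lip, then lift.

Call:
jog_arm(commands="1 -0.0022 0.03 0 0 0 0; 1 -0.0022 0.03 0 0 0 0; 1 -0.0022 0.03 0 0 0 0; 1 -0.0022 0.03 0 0 0 0; 1 -0.0022 0.03 0 0 0 0")

```text
clock: 14.45
position: [0.4082, 0.2346, 0.0595]
ee_rot: [2.132, 2.305, -0.001]
force: [1.6, -2.4, 1.4]
width: 0.256
```

Call:
jog_arm(commands="1 0 0 0.01 0 0 0; 1 0 0 0.02 0 0 0; 1 0 0 0.025 0 0 0; 1 0 0 0.025 0 0 0; 1 0 0 0 0 0 0")

```text
clock: 14.95
position: [0.4091, 0.2341, 0.0848]
ee_rot: [2.133, 2.304, 0.003]
force: [0.3, 1.1, -1.5]
width: 0.258
```

Run:
```python
from h import *
s=st(); go([0,.31,.085],0,90,5); prof('w6.png',x0=-.04,hw=.006,lo=.21,hi=.31,st_=.01);prof('s6.png',view='scene',x0=-.04,hw=.01,lo=.06,hi=.3,st_=.006)
```

```text
14.95 [0.4091 0.2341 0.0848] [2.133 2.304 0.003] [ 0.3  1.1 -1.5] 0.258
now box [0.0006 0.2828 0.0848] f [ 0.3  1.1 -1.5] | d mm [-2.6 27.1  0.2] turn deg [-0.   0.2 -0.3] | per row [-0.0017  0.018   0.0001] [-0.      0.0001 -0.0002]
(210, 493, 88, 89, 90) (220, 456, 88, 89, 90) (230, 340, 0, 89, 90) (240, 270, 0, 90, 90) (250, 140, -1, 90, 90) (260, 70, -1, 90, 90) (270, 38, -2, 0, 90) (280, 42, -1, -1, 0) (290, 41, -2, -1, 0) (300, 155, -2, -1, 0) 
(90, 10, 81, 82, 84) (96, 27, 53, 82, 86) (102, 34, 49, 60, 85) (108, 20, 79, 84, 88) (114, 15, 84, 86, 87) (120, 12, 84, 85, 87) (126, 15, 83, 85, 87) (132, 18, 0, 86, 87) (138, 19, -2, 86, 88) (144, 23, -1, 85, 88) (150, 26, -2, 84, 87) (156, 26, -2, 1, 87) (162, 25, -1, 84, 87) (168, 24, -1, 84, 88) (174, 28, -1, 84, 88) (180, 28, -1, 86, 88) (186, 22, -1, 85, 88) (192, 25, -1, 2, 89) (198, 25, -1, 2, 89) (204, 21, -2, 86, 89) (210, 23, -1, 3, 89) (216, 22, -3, 2, 89) (222, 22, -2, 1, 89) (228, 17, -2, 2, 89) (234, 20, -4, 1, 89) (240, 17, -1, 1, 89) (246, 16, -2, 0, 88) (252, 17, -2, 0, 90) (258, 14, -2, 0, 90) (264, 13, -3, 0, 89) (270, 13, -3, 0, 71) (276, 16, -1, 1, 90) (282, 11, -2, 0, 87) (288, 13, -1, 0, 4) (294, 10, -2, 1, 3)
```

Call:
jog_arm(commands="1 -0.0014 0.02 0 -0.001 0 0; 1 -0.0014 0.02 0 -0.001 0 0; 1 -0.0014 0.02 0 -0.001 0 0; 1 -0.0014 0.02 0 -0.001 0 0; 1 -0.0014 0.02 0 0 0 0")

```text
clock: 15.55
position: [0.4061, 0.2649, 0.0834]
ee_rot: [2.119, 2.293, -0.03]
force: [0.5, 0.1, -2.6]
width: 0.254
```

Call:
jog_arm(commands="1 0 0 -0.04 0 0 0; 1 0 0 -0.05 0 0 0; 1 0 0 -0.06 0 0 0; 1 0 0 -0.06 0 0 0; 1 0 0 0 0 0 0")

```text
clock: 16.05
position: [0.405, 0.2625, 0.0182]
ee_rot: [2.121, 2.292, -0.036]
force: [0.6, 0.3, -1.9]
width: 0.252
```

Run:
```python
from h import *
s=st(); go([0,.313,.004],0,90,5); prof('w7.png',x0=-.04,hw=.006,lo=.21,hi=.33,st_=.01);prof('s7.png',view='scene',x0=-.04,hw=.01,lo=.1,hi=.3,st_=.01)
```

```text
16.05 [0.405  0.2625 0.0182] [ 2.121  2.292 -0.036] [ 0.6  0.3 -1.9] 0.252
now box [-0.0015  0.3114  0.0182] f [ 0.6  0.3 -1.9] | d mm [  1.4   1.7 -14.2] turn deg [ 1.7 -0.1 -0.3] | per row [ 0.0009  0.0011 -0.0095] [ 0.0009 -0.0001 -0.0002]
(210, 454, 24, 24, 25) (220, 499, 24, 24, 25) (230, 632, 24, 25, 89) (240, 473, 24, 25, 25) (250, 478, 24, 25, 25) (260, 472, 24, 25, 26) (270, 485, 24, 25, 26) (280, 513, 24, 25, 26) (290, 527, 24, 25, 27) (300, 507, 24, 25, 26) (310, 497, 25, 25, 26) (320, 421, -1, 25, 27) (330, 476, -1, -1, 89) 
(100, 29, 46, 57, 60) (130, 13, -1, 25, 27) (140, 22, 23, 25, 27) (150, 23, 22, 25, 26) (160, 24, 7, 25, 27) (170, 23, 24, 25, 28) (180, 23, 5, 25, 27) (190, 24, 0, 25, 26) (200, 23, 4, 25, 26) (210, 22, 23, 27, 28) (220, 25, 10, 26, 28) (230, 17, 24, 26, 27) (240, 23, 6, 26, 27) (250, 26, 12, 26, 28) (260, 22, 3, 26, 29) (270, 21, 0, 26, 30) (280, 19, 1, 27, 28) (290, 19, 24, 28, 30)
```

Call:
jog_arm(commands="1 0 0 -0.02 0 0 0; 1 0 0 -0.02 0 0 0; 1 0 0 -0.01 0 0 0; 1 0 0 0 0 0 0; 1 0 0 0 0 0 0")

```text
clock: 16.65
position: [0.4064, 0.2639, 0.0056]
ee_rot: [2.121, 2.292, -0.029]
force: [-0.7, -0.4, -0.8]
width: 0.256
```

Call:
jog_arm(commands="1 0 0 -0.004 0 0 0; 1 0 0 -0.003 0 0 0; 1 0 0 0 0 0 0; 1 0 0 0 0 0 0; 1 0 0 0 0 0 0")

```text
clock: 17.15
position: [0.4064, 0.2639, 0.0035]
ee_rot: [2.121, 2.292, -0.029]
force: [-0.6, 0.3, -2.1]
width: 0.256
```

Run:
```python
from h import *
s=st(); prof('w8.png',x0=-.04,hw=.006,lo=.21,hi=.34,st_=.01);prof('s8.png',view='scene',x0=-.04,hw=.01,lo=.1,hi=.3,st_=.01)
```

```text
17.15 [0.4064 0.2639 0.0035] [ 2.121  2.292 -0.029] [-0.6  0.3 -2.1] 0.256
(210, 463, 8, 9, 10) (220, 483, 8, 9, 10) (230, 881, 9, 10, 80) (240, 478, 9, 10, 10) (250, 474, 9, 10, 10) (260, 475, 9, 10, 11) (270, 1065, 9, 76, 88) (280, 1456, 10, 79, 88) (290, 1500, 10, 79, 88) (300, 758, 10, 11, 86) (310, 501, 10, 10, 11) (320, 625, -1, 10, 84) (330, 1531, -1, 79, 88) (340, 1573, -1, 79, 88) 
(100, 27, 45, 57, 60) (110, 1, 54, 54, 54) (130, 5, 8, 8, 10) (140, 14, 6, 9, 10) (150, 21, 6, 8, 12) (160, 20, 8, 9, 11) (170, 20, 7, 10, 11) (180, 20, 8, 9, 12) (190, 18, 7, 9, 11) (200, 22, 8, 10, 11) (210, 19, 7, 9, 11) (220, 31, 8, 11, 82) (230, 27, 8, 11, 82) (240, 22, 8, 10, 14) (250, 23, 9, 11, 85) (260, 20, 8, 10, 85) (270, 35, 9, 13, 85) (280, 21, 9, 11, 83) (290, 25, 8, 13, 87)
```

Call:
jog_arm(commands="1 0 0 -0.003 0 0 0; 1 0 0 -0.003 0 0 0; 1 0 0 -0.002 0 0 0; 1 0 0 0 0 0 0; 1 0 0 0 0 0 0")

```text
clock: 17.75
position: [0.4063, 0.2639, 0.001]
ee_rot: [2.121, 2.292, -0.029]
force: [-0.8, 0.7, -0.7]
width: 0.254
```

Run:
```python
from h import *
s=st(); prof(x0=-.04,hw=.006,lo=.21,hi=.27,st_=.01)
```

```text
17.75 [0.4063 0.2639 0.001 ] [ 2.121  2.292 -0.029] [-0.8  0.7 -0.7] 0.254
(210, 466, 6, 7, 8) (220, 482, 6, 7, 8) (230, 890, 6, 8, 77) (240, 470, 6, 7, 8) (250, 475, 6, 7, 8) (260, 487, 7, 7, 8) (270, 1249, 7, 77, 88)
```

The underside is about 2 mm above the table, so I'll open gently and lift away.

Call:
jog_arm(commands="0.3 0 0 0 0 0 0; 0.2 0 0 0 0 0 0; 0.1 0 0 0 0 0 0; 0.04 0 0 0 0 0 0; 0.04 0 0 0 0 0 0")

```text
clock: 18.3
position: [0.4064, 0.2639, 0.0011]
ee_rot: [2.121, 2.292, -0.029]
force: [-0.3, -0.4, -0.4]
width: 0.478
```

Call:
jog_arm(commands="0.04 0 0 0.01 0 0 0; 0.04 0 0 0.05 0 0 0; 0.04 0 0 0.1 0 0 0; 0.04 0 0 0.15 0 0 0; 0.04 0 0 0.15 0 0 0")

```text
clock: 18.8
position: [0.4059, 0.2633, 0.1404]
ee_rot: [2.121, 2.292, -0.031]
force: [0.4, 0.8, -0.8]
width: 0.479
```

Run:
```python
from h import *
s=st(); prof('w9.png',x0=-.04,hw=.006,lo=.21,hi=.34,st_=.01);prof('s9.png',view='scene',x0=-.04,hw=.01,lo=.1,hi=.3,st_=.01)
go([0,.05,.15],0,0,15)
```

```text
18.8 [0.4059 0.2633 0.1404] [ 2.121  2.292 -0.031] [ 0.4  0.8 -0.8] 0.479
(210, 138, 4, 5, 6) (220, 140, 5, 5, 6) (230, 139, 4, 5, 6) (240, 142, 4, 5, 6) (250, 140, 4, 5, 6) (260, 144, 4, 5, 6) (270, 146, 5, 5, 6) (280, 149, 4, 5, 6) (290, 149, 4, 5, 6) (300, 146, 4, 5, 6) (310, 144, 4, 5, 6) (320, 142, -1, 4, 6) (330, 139, -2, -1, 0) (340, 139, -2, -1, 0) 
(100, 31, 42, 57, 59) (130, 5, 3, 5, 6) (140, 12, 4, 6, 8) (150, 22, 4, 6, 8) (160, 19, 4, 6, 8) (170, 22, 4, 5, 7) (180, 19, 5, 7, 8) (190, 20, 3, 5, 7) (200, 21, 4, 5, 8) (210, 18, 4, 6, 8) (220, 18, 4, 6, 9) (230, 18, 4, 6, 8) (240, 20, 4, 6, 7) (250, 21, 3, 6, 8) (260, 20, 4, 6, 9) (270, 19, 4, 5, 8) (280, 16, 4, 6, 8) (290, 16, 3, 6, 8) 
now box [0.0029 0.3141 0.1442] f [ 1.   1.3 -0.1] | d mm [  16.  -263.7    5.8] turn deg [  1.2  -0.6 -90.3] | per row [ 0.0036 -0.0586  0.0013] [ 0.0002 -0.0001 -0.0167]
```

View pics/s9.png

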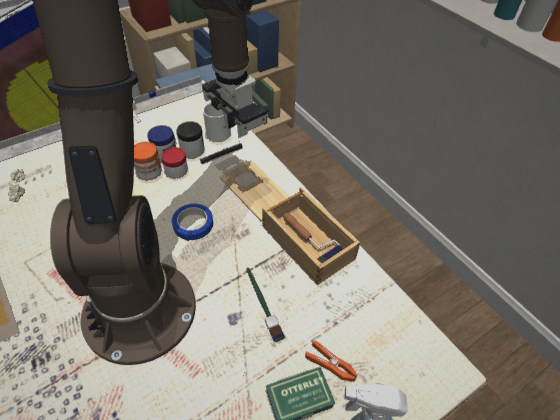

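The scene shows the lid flat at (255,188), clear of the box. The brayer lies in the box, handle at (297,225) and roller at (328,245).

Run:
```python
from h import *
a=np.load('pics/s9.npz'); W=cloud(a);P=tobox(W)
m=(abs(P[...,0])<.045)&(abs(P[...,1])<.098)&(P[...,2]>.012)&(P[...,2]<.045)
c=a['pixels'].astype(int); red=m&(c[...,0]-c[...,2]>45)&(c[...,0]<190)&(c[...,0]-c[...,1]>35)
q=P[red];print(len(q)); 
for y in np.arange(-.1,.1,.01):
    k=q[(q[:,1]>=y)&(q[:,1]<y+.01)&(q[:,2]>.02)]
    if len(k)>2: print(round(y*1e3),len(k),np.round(1e3*np.percentile(k[:,0],[5,50,95])),np.round(1e3*np.percentile(k[:,2],[50,95])))
# obstacles beyond closed end
for lo in np.arange(-.5,-.15,.03):
    r=[]
    for x in np.arange(.25,.55,.03):
        k=W[(W[...,0]>=x)&(W[...,0]<x+.03)&(W[...,1]>=lo)&(W[...,1]<lo+.03)&(a['z_map']>0)]
        r.append(round(1e3*np.percentile(k[:,2],90)) if len(k) else None)
    print(round(lo,2),r)
cv2.imwrite('pics/d.png',cv2.resize(a['pixels'][180:290,255:365,::-1],None,fx=5,fy=5,interpolation=cv2.INTER_CUBIC))
```

```text
202
-10 6 [-7. -2.  3.] [28. 29.]
0 26 [-9. -3.  7.] [28. 31.]
10 24 [-9. -3.  6.] [29. 32.]
20 21 [-9. -3.  5.] [29. 30.]
30 22 [-8. -3.  5.] [28. 32.]
40 21 [-9. -2.  7.] [27. 30.]
50 20 [-8. -3.  6.] [27. 29.]
60 23 [-9. -3.  7.] [28. 30.]
70 22 [-8. -3.  7.] [26. 29.]
80 11 [-6. -2.  3.] [26. 29.]
90 6 [-5. -0.  4.] [22. 25.]
-0.5 [267, None, 2, 1, 2, 2, 2, 2, 2, 2, None]
-0.47 [None, None, None, 3, 2, 2, 2, 2, 2, 1, None]
-0.44 [2, 1, None, 2, 2, 2, 2, 2, 2, 2, None]
-0.41 [2, 13, 2, 2, 2, 2, 2, 2, 2, 2, None]
-0.38 [3, 19, 3, 2, 2, 2, 1, 2, 2, 2, None]
-0.35 [19, 22, 2, 2, 2, 1, 2, 2, 2, 2, None]
-0.32 [19, 19, 2, 2, 2, 2, 2, 2, 2, 2, None]
-0.29 [15, 17, 2, 2, 2, 2, 2, 2, 2, 2, None]
-0.26 [1, 2, 2, 2, 2, 2, 2, 2, 2, 1, None]
-0.23 [2, 2, 2, 2, 2, 2, 2, 2, 2, 1, None]
-0.2 [1, 2, 2, 2, 2, 2, 2, 2, 2, 1, None]
-0.17 [2, 2, 2, 2, 71, 72, 71, 72, 68, 2, None]
```

View pics/d.png

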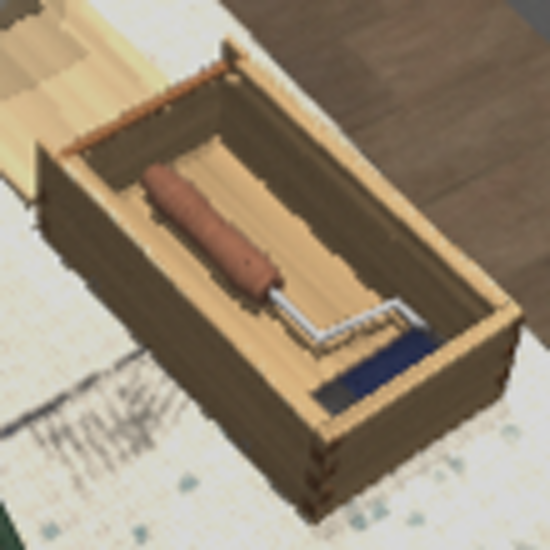

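Call:
jog_arm(commands="0 0.0036 -0.0586 0.01 0 0 -0.0167; 0 0.0036 -0.0586 0.01 0 0 -0.0167; 0 0.0036 -0.0586 0.01 0 0 -0.0167; 0 0.0036 -0.0586 0.01 0 0 -0.0167; 0 0.0036 -0.0586 0.01 0 0 -0.0167")

```text
clock: 19.4
position: [0.4114, 0.1752, 0.154]
ee_rot: [2.651, 1.661, -0.036]
force: [0.4, 0.3, -0.7]
width: 0.502
```

Call:
jog_arm(commands="0 0.0036 -0.0586 0.01 0 0 -0.0167; 0 0.0036 -0.0586 0.01 0 0 -0.0167; 0 0.0036 -0.0586 0.01 0 0 -0.0167; 0 0.0036 -0.0586 0.01 0 0 -0.0167; 0 0.0036 -0.0586 0.01 0 0 -0.0167")

```text
clock: 19.9
position: [0.4168, 0.0873, 0.169]
ee_rot: [2.997, 0.919, -0.041]
force: [0.1, -0.6, -0.1]
width: 0.501
```

Call:
jog_arm(commands="0 0.0036 -0.0586 0 0 0 -0.0167; 0 0.0036 -0.0586 0 0 0 -0.0167; 0 0.0036 -0.0586 0 0 0 -0.0167; 0 0.0036 -0.0586 0 0 0 -0.0167; 0 0 0 0 0 0 -0.0167")

```text
clock: 20.4
position: [0.4212, 0.0156, 0.1691]
ee_rot: [3.139, 0.105, -0.041]
force: [0.3, 0.7, -0.0]
width: 0.502
```

The handle spans box y -6 to 94 with its centre at x≈-1 mm. Now to grasp at y≈13.

Run:
```python
from h import *
st(); go([-.001,.013,.09],0,0,5)
```

```text
20.4 [0.4212 0.0156 0.1691] [ 3.139  0.105 -0.041] [ 0.3  0.7 -0. ] 0.502
now box [-0.003   0.064   0.1691] f [ 0.3  0.7 -0. ] | d mm [  5.6 -50.7 -79.1] turn deg [ 0.1 -1.5  0.3] | per row [ 0.0037 -0.0338 -0.0527] [ 0.     -0.0008  0.0001]
```

Call:
jog_arm(commands="0 0.0037 -0.0338 -0.0527 0 -0.0008 0.0001; 0 0.0037 -0.0338 -0.0527 0 -0.0008 0.0001; 0 0.0037 -0.0338 -0.0527 0 -0.0008 0.0001; 0 0.0037 -0.0338 -0.0527 0 -0.0008 0.0001; 0 0.0037 -0.0338 -0.0527 0 -0.0008 0.0001")

```text
clock: 20.9
position: [0.4267, -0.0333, 0.0892]
ee_rot: [3.138, 0.122, -0.002]
force: [0.0, -0.6, -0.1]
width: 0.496
```

Run:
```python
from h import *
st(); go([-.001,.013,.012],0,0,5)
w=grab('wrist','w10.png')
```

```text
20.9 [ 0.4267 -0.0333  0.0892] [ 3.138e+00  1.220e-01 -2.000e-03] [ 0.  -0.6 -0.1] 0.496
now box [-0.0009  0.0148  0.0892] f [ 0.  -0.6 -0.1] | d mm [  0.1  -1.8 -77.2] turn deg [ 0.1 -0.1 -0.4] | per row [ 0.     -0.0012 -0.0515] [ 0.     -0.     -0.0002]
```

View pics/w10.png

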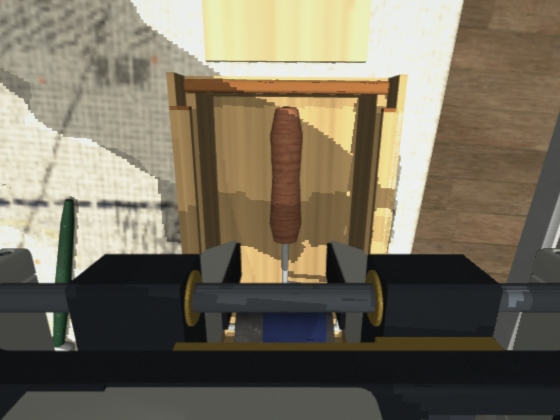

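The wrist view shows the handle straight along the box at u≈286, centred between the fingertips (232 and 345). Descending.

Call:
jog_arm(commands="0 0 -0.001 -0.05 0 0 0; 0 0 -0.001 -0.06 0 0 0; 0 0 -0.001 -0.06 0 0 0; 0 0 0 -0.05 0 0 0; 0 0 0 -0.035 0 0 0")

```text
clock: 21.45
position: [0.4266, -0.0335, 0.0129]
ee_rot: [3.138, 0.122, -0.004]
force: [-0.1, 1.1, 0.4]
width: 0.498
```

Call:
jog_arm(commands="1 0 0 0 0 0 0; 1 0 0 0 0 0 0; 1 0 0 0 0 0 0; 1 0 0 0 0 0 0; 1 0 0 0 0 0 0", force=45)

```text
clock: 21.95
position: [0.4275, -0.0337, 0.014]
ee_rot: [3.138, 0.122, -0.0]
force: [-0.4, 0.8, 5.6]
width: 0.245
```

Call:
jog_arm(commands="1 0 0 0.02 0 0 0; 1 0 0 0.04 0 0 0; 1 0 0 0.06 0 0 0; 1 0 0 0.07 0 0 0; 1 0 0 0.07 0 0 0")

```text
clock: 22.45
position: [0.4263, -0.0339, 0.0924]
ee_rot: [3.138, 0.121, -0.004]
force: [0.5, -0.3, -1.7]
width: 0.242
```

Call:
jog_arm(commands="1 0 0 0.07 0 0 0; 1 0 0 0.07 0 0 0; 1 0 0 0.06 0 0 0; 1 0 0 0.04 0 0 0; 1 0 0 0 0 0 0")

```text
clock: 22.95
position: [0.4276, -0.0337, 0.1646]
ee_rot: [3.139, 0.123, 0.001]
force: [0.0, -0.2, -3.3]
width: 0.245
```

Run:
```python
from h import *
st(); grab('side','b11.png'); a=grab('scene','a11.png')
P=tobox(cloud(a))
for y in np.arange(-.14,.12,.02):
    k=P[(abs(P[...,0])<.04)&(P[...,1]>=y)&(P[...,1]<y+.02)&(P[...,2]>.08)&(P[...,2]<.19)]
    if len(k): print(round(y,2),len(k),np.round(1e3*np.percentile(k[:,2],[5,50,95])))
im=np.hstack([a['pixels'][80:300,200:400],np.load('pics/b11.npz')['pixels'][80:300,220:420]])
cv2.imwrite('pics/e.png',cv2.resize(im[:,:,::-1],None,fx=2,fy=2))
```

```text
22.95 [ 0.4276 -0.0337  0.1646] [3.139e+00 1.230e-01 1.000e-03] [ 0.  -0.2 -3.3] 0.245
-0.1 357 [166. 180. 186.]
-0.08 155 [169. 184. 187.]
-0.06 38 [167. 171. 174.]
-0.04 15 [168. 170. 172.]
-0.02 44 [165. 171. 177.]
0.0 154 [169. 179. 188.]
0.02 4 [178. 179. 184.]
```

View pics/e.png

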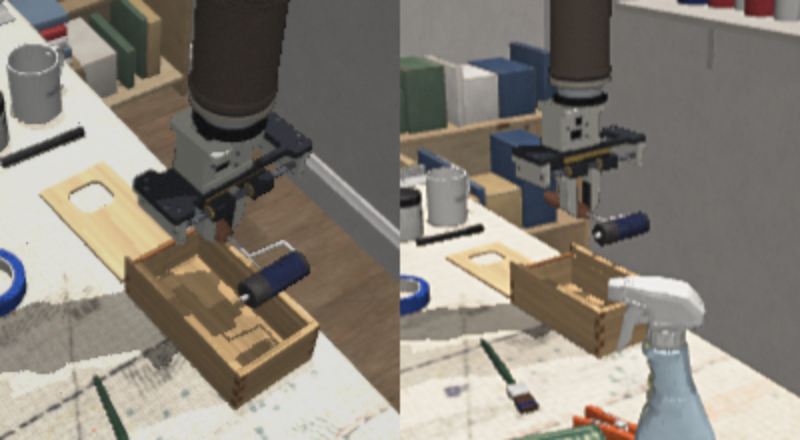

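The brayer is held nearly level, with its roller clear above the box. I'll carry it -y beyond the closed end.

Call:
jog_arm(commands="1 0 -0.05 0 0 0 0; 1 0 -0.08 0 0 0 0; 1 0 -0.1 0 0 0 0; 1 0 -0.1 0 0 0 0; 1 0 -0.1 0 0 0 0")

```text
clock: 23.55
position: [0.4262, -0.1636, 0.1624]
ee_rot: [3.138, 0.123, -0.005]
force: [0.5, -0.1, -1.7]
width: 0.242
```

Call:
jog_arm(commands="1 0 -0.1 0 0 0 0; 1 0 -0.1 0 0 0 0; 1 0 -0.1 0 0 0 0; 1 0 -0.08 0 0 0 0; 1 0 -0.03 0 0 0 0")

```text
clock: 24.05
position: [0.4258, -0.2882, 0.1625]
ee_rot: [3.138, 0.117, -0.005]
force: [0.2, 0.3, -2.0]
width: 0.245
```

Call:
jog_arm(commands="1 0 0 -0.05 0 0 0; 1 0 0 -0.09 0 0 0; 1 0 0 -0.1 0 0 0; 1 0 0 -0.09 0 0 0; 1 0 0 -0.05 0 0 0")

```text
clock: 24.55
position: [0.4257, -0.2842, 0.0468]
ee_rot: [-3.138, -0.123, 0.008]
force: [-0.4, 0.3, -2.4]
width: 0.245
```

Run:
```python
from h import *
s=st(); p=s['position']; a=grab('scene','a12.png'); print(np.round(s['joints'],2))
P=cloud(a); Y=Rn.from_rotvec(s['ee_rot']).as_matrix()[:,1]; q=(P-p)
al=-(q@Y)
for y in np.arange(-.14,.12,.02):
    k=P[(abs(P[...,0]-p[0])<.06)&(al>=y)&(al<y+.02)&(P[...,2]>.008)&(P[...,2]<.07)]
    if len(k): print(round(y,2),len(k),np.round(1e3*np.percentile(k[:,2],[5,50,95])))
```

```text
24.55 [ 0.4257 -0.2842  0.0468] [-3.138 -0.123  0.008] [-0.4  0.3 -2.4] 0.245
[-0.03  0.58  0.73  2.07 -0.6   0.71  1.16]
-0.12 238 [52. 62. 68.]
-0.1 384 [51. 66. 69.]
-0.08 43 [52. 56. 60.]
-0.06 58 [51. 54. 56.]
-0.04 28 [51. 53. 56.]
-0.02 7 [47. 54. 55.]
0.04 1 [61. 61. 61.]
0.06 61 [52. 59. 62.]
```

Call:
jog_arm(commands="1 0 0 -0.04 0 0 0; 1 0 0 -0.035 0 0 0; 1 0 0 -0.02 0 0 0; 1 0 0 -0.012 0 0 0; 1 0 0 0 0 0 0")

```text
clock: 25.1
position: [0.427, -0.2858, 0.0173]
ee_rot: [3.138, 0.122, -0.002]
force: [0.4, 0.4, -2.0]
width: 0.243
```

Call:
jog_arm(commands="1 0 0 -0.003 0 0 0; 1 0 0 -0.003 0 0 0; 1 0 0 0 0 0 0; 1 0 0 0 0 0 0; 1 0 0 0 0 0 0")

```text
clock: 25.6
position: [0.4271, -0.2858, 0.0157]
ee_rot: [3.138, 0.122, -0.002]
force: [-0.2, 0.5, -1.8]
width: 0.246
```

Call:
jog_arm(commands="1 0 0 -0.005 0 0 0; 1 0 0 -0.005 0 0 0; 1 0 0 0 0 0 0; 1 0 0 0 0 0 0; 1 0 0 0 0 0 0")

```text
clock: 26.1
position: [0.427, -0.2859, 0.0126]
ee_rot: [3.138, 0.122, -0.002]
force: [1.2, -0.4, -1.9]
width: 0.242
```

Call:
jog_arm(commands="1 0 0 -0.004 0 0 0; 1 0 0 -0.003 0 0 0; 1 0 0 0 0 0 0; 1 0 0 0 0 0 0; 1 0 0 0 0 0 0")

```text
clock: 26.6
position: [0.427, -0.2859, 0.0105]
ee_rot: [3.138, 0.122, -0.002]
force: [-0.0, -0.2, -2.1]
width: 0.244
```

Call:
jog_arm(commands="1 0 0 -0.004 0 0 0; 1 0 0 -0.003 0 0 0; 1 0 0 0 0 0 0; 1 0 0 0 0 0 0; 1 0 0 0 0 0 0")

```text
clock: 27.1
position: [0.427, -0.2858, 0.0085]
ee_rot: [3.138, 0.122, -0.002]
force: [-0.5, 0.2, -0.6]
width: 0.241
```

Run:
```python
from h import *
s=st(); p=s['position']; a=grab('scene','a13.png')
P=cloud(a); Y=Rn.from_rotvec(s['ee_rot']).as_matrix()[:,1]; al=-((P-p)@Y)
for y in np.arange(-.14,.12,.02):
    k=P[(abs(P[...,0]-p[0])<.06)&(al>=y)&(al<y+.02)&(P[...,2]>.008)&(P[...,2]<.05)]
    if len(k): print(round(y,2),len(k),np.round(1e3*np.percentile(k[:,2],[5,50,95])))
```

```text
27.1 [ 0.427  -0.2858  0.0085] [ 3.138e+00  1.220e-01 -2.000e-03] [-0.5  0.2 -0.6] 0.241
-0.12 223 [16. 26. 31.]
-0.1 370 [17. 30. 33.]
-0.08 48 [13. 19. 25.]
-0.06 56 [13. 17. 20.]
-0.04 25 [13. 16. 19.]
-0.02 10 [14. 45. 50.]
0.04 2 [17. 18. 20.]
0.06 60 [12. 19. 24.]
```

The roller is down and the load has come off. Opening gently, then retreating.

Call:
jog_arm(commands="0.4 0 0 0 0 0 0; 0.3 0 0 0 0 0 0; 0.2 0 0 0 0 0 0; 0.1 0 0 0 0 0 0; 0.1 0 0 0 0 0 0")

```text
clock: 27.65
position: [0.427, -0.2859, 0.0084]
ee_rot: [3.138, 0.122, -0.002]
force: [0.9, -0.2, 0.0]
width: 0.449
```

Call:
jog_arm(commands="0.1 0 0 0.02 0 0 0; 0.1 0 0 0.06 0 0 0; 0.1 0 0 0.12 0 0 0; 0.1 0 0 0.15 0 0 0; 0.1 0 0 0.15 0 0 0")

```text
clock: 28.15
position: [0.4262, -0.2858, 0.1601]
ee_rot: [3.138, 0.121, -0.004]
force: [1.6, -0.7, -0.5]
width: 0.449
```

Call:
jog_arm(commands="0.1 0 0.03 0.1 0 0 0; 0.1 0 0.05 0.1 0 0 0; 0.1 0 0.05 0 0 0 0; 0.1 0 0 0 0 0 0; 0.1 0 0 0 0 0 0")

```text
clock: 28.65
position: [0.4268, -0.2467, 0.2183]
ee_rot: [3.138, 0.123, -0.002]
force: [-0.5, -0.2, 0.4]
width: 0.449
```

Run:
```python
from h import *
s=st(); a=grab('scene','z.png'); P=cloud(a); o=np.load('pics/a.npz'); P0=cloud(o)
k=P[(P[...,0]>.33)&(P[...,0]<.5)&(P[...,1]<-.18)&(P[...,1]>-.42)&(P[...,2]>.008)&(P[...,2]<.06)]
for y in np.arange(-.42,-.16,.02):
    q=k[(k[:,1]>=y)&(k[:,1]<y+.02)]
    if len(q)>2: print(round(y,2),len(q),np.round(1e3*np.percentile(q[:,0],[2,98])),np.round(1e3*np.percentile(q[:,2],[50,95])))
prof(view='scene',x0=-.04,hw=.01,lo=.1,hi=.33,st_=.02)
d=np.abs(a['pixels'].astype(int)-o['pixels']).max(-1)
for n,(u,v) in dict(mug=(217,122),mark=(221,153),clamp=(330,360)).items(): print(n,np.median(d[v-15:v+15,u-20:u+20]))
```

```text
28.65 [ 0.4268 -0.2467  0.2183] [ 3.138e+00  1.230e-01 -2.000e-03] [-0.5 -0.2  0.4] 0.449
-0.4 350 [391. 470.] [28. 33.]
-0.38 266 [394. 474.] [29. 33.]
-0.36 53 [430. 479.] [16. 19.]
-0.34 34 [427. 462.] [16. 19.]
-0.32 43 [418. 435.] [17. 22.]
-0.3 96 [415. 434.] [22. 26.]
-0.28 86 [414. 434.] [21. 25.]
-0.26 79 [414. 431.] [21. 25.]
-0.24 86 [411. 431.] [20. 25.]
-0.22 38 [412. 429.] [19. 22.]
(100, 28, 44, 56, 60) (120, 6, 5, 6, 6) (140, 32, 4, 6, 8) (160, 42, 4, 6, 8) (180, 45, 4, 6, 8) (200, 42, 4, 6, 8) (220, 37, 3, 6, 8) (240, 38, 4, 6, 8) (260, 35, 4, 6, 8) (280, 38, 3, 6, 8) (300, 38, 3, 6, 7) (320, 26, -1, 1, 5) 
mug 24.0
mark 33.0
clamp 36.0
```

View pics/z.png

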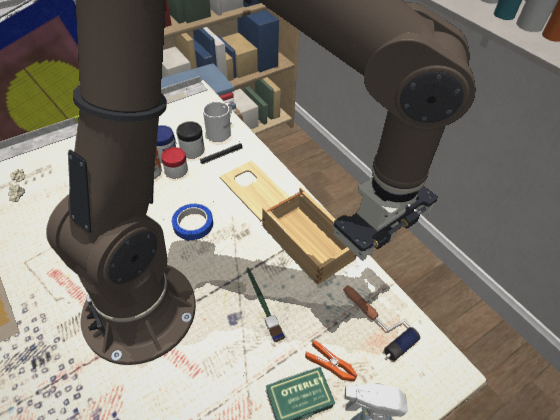

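The final scene shows the lid flat at (250,190), the box empty, and the brayer on the table at (380,320), clear of both. The mug, marker and clamp are at the same pixels as at the start; the pixel differences around them are only shadow. Handing in.

```bash
python3 -c "
from cell import arm; print(arm.sign_off())"
```

```text
the job is handed in; nothing more can be done
None
```

The lid and the brayer are both out of the box and lying on the table, and I handed the job in at about 29 s of the 72 s allowed. The sign-off gives no verdict.

**Lid:** I hooked its slotted end over the stop lip and pushed it out upright. Then I pinched the strip, pulled it clear, and laid it flat and right way up beyond the open end. In the last depth check its top is about 6 mm above the table along its whole length. It is about 12–15 mm clear of the box.

**Brayer:** I lifted it by the handle and laid it beyond the closed end. The last check shows the roller top at about 33 mm and the handle top at about 25 mm, so it is resting on the table. Its handle end is about 5 cm from the box, and it is well away from the lid.

**Bystanders:** in the last picture the mug, marker and clamp sit where they were at the start. The pixel-difference check on them was not clean (24–36 grey levels). I put that down to lighting and shadow, so that conclusion rests on reading the picture.

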